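# Set up the folding catch tray and hold the plank out at its line

### The job

Set up the catch tray on the plank: first fold its three hinged green walls up until they stand upright. Then slide the plank along its stand, tray end outward, until the red line across it is level with the stand's outer end, and hold it there level and down on the stand, because by then it would tip over the end if let go; finish while still holding it. Do not lift or tip the plank on the way, and leave the other things on the bench alone.

Things in the scene. Friction and masses are not known exactly. Their poses are not given: they have to be found in the camera images.
- stand_edge (a point): Outer end of the fixed plywood stand: middle of its top's edge, 70 mm above the bench. x axis points outward (the way the plank slides), z up. The top is 250 mm long (x -250 to 0), 136 wide; two guide strips 8 mm high, 115 mm apart, run along it and keep the 110 mm plank straight; a stop at the inner end rises 8 mm.
- line (a point): Red line, 3 mm wide, across the pale plank; its middle, on the plank's top face (85 mm above the bench). x axis outward along the plank, z up. Plank 340x110x15 mm, x -130 to +210 of here; about 0.6 kg in all, centre of mass about 45 mm outward of the line; slides with dry friction. The line starts 75 to 125 mm inward of stand_edge, the plank lying steadily.
- grip_block (a point): Centre (half-way up) of the dark wooden block fixed on the inner end of the plank for holding it: 30 mm along the plank (x), 50 mm across (y), 42 mm high, standing on the plank's top face. x axis outward. It lies 95 mm inward of the red line; over 110 mm of clear plank between it and the tray.
- tray_floor (a point): Middle of the tray's floor, on the plank's top face, 125 mm outward of the red line; x outward along the plank, y to the left looking outward, z up. Fixed green wall 45 mm high at x = -85 mm. Hinges of the three folding walls lie at floor height: left y = +55 mm, right y = -55 mm (both x -79 to +77), end x = +85 mm (y -50 to +50).
- wall_left (a joint): Left green folding wall, 45 mm from hinge to free edge, 4 mm thick: 0 flat outward, 1.57 upright (outer face over its hinge line), stop at 1.61. Starts at 0.6 to 1.0, leaning outward. Stiff hinge (0.02 N m), stays where left. Folds up when its free edge is pushed from outside inward and upward, following its arc about the hinge; a purely level push on a low wall can jam by friction.
- wall_right (a joint): Right green folding wall: size, values and behaviour as wall_left.
- wall_end (a joint): Green folding wall at the tray's outer end: height, thickness, values and behaviour as wall_left.
- grease_tub: Bystander: tub with blue lid, 50 mm wide, 46 mm high; origin under its centre.
- tape_roll_small: Bystander: small roll of pale tape, 75 mm across, 24 mm high; origin under its centre.
- cap_1: Bystander: pale plastic end cap, 44 mm wide, 31 mm high; origin under its centre.
- pen_red: Bystander: red and white pen lying on the bench, 138 mm long, 11 mm high; origin under its middle.

How it is judged:
On the way, in this order (a step that is already met when the one before it is completed fails the run):
1. all three hinged walls stand upright while the plank has not yet been slid out (value of joint each of wall_left, wall_right, wall_end above 1.4 rad and x of line in the frame of stand_edge below -0.03 m), for 0.2 s.
2. the red line has come to the outer end of the stand (x of line in the frame of stand_edge between -0.005 and 0.005 m), for 0.2 s.
At the end, for the whole second after the job is handed in: The three hinged walls stand within 10 degrees of upright, the middle of the red line is within 5 mm of the stand's outer end, the plank lies level (within 3 degrees) and still bears on the stand, and the fingers are holding it (more than 1 N) (all of step 2 and value of joint each of wall_left, wall_right, wall_end above 1.4 rad and z of line in the frame of stand_edge between 0.01 and 0.019 m and angle between line's own z axis and vertical below 0.05 rad and contact force between plank and stand above 0.5 N and contact force between the fingers and plank above 1 N); the arm keeps its last pose, push and grip.
It fails at once if the plank tips or is tilted more than 8 degrees (angle between line's own z axis and vertical above 0.14 rad).
It fails at once if the plank is lifted off the stand (z of line in the frame of stand_edge above 0.035 m).
It fails at once if a bystander is moved by more than 30 mm (distance of any of grease_tub, tape_roll_small, cap_1, pen_red from where it was at the start of the episode above 0.03 m).
It also fails if it takes over 58 s, if anything falls off the work surface, if the arm or the gripper's body presses on something with over 40 N, if the wrist force passes 120 N, or if a joint passes its speed limit or range.

### The arm

A 7-joint arm with a two-finger parallel gripper is mounted at the origin on the work surface; the furniture and walls round the work are solid. World frame = base frame: x ahead of the robot, y to its left, z up, the work surface at z = 0. Lengths are in m, angles in rad, forces in N, time in s.
With the tool pointing down it reaches from about 0.425 to 0.925 m from the base axis. Payload 6.8 kg.
Tool frame: the origin (TCP) lies midway between the tips of the shut fingers; the grasp point (between the pads) lies 19 mm behind it; z points along the fingers, y is the line along which they close (so a half turn about z gives the same grasp; the last joint's range is limited). The gripper opens to 85 mm and grips with 20 to 120 N. Pads are 22 mm wide; open, the fingers measure 114 mm over their backs; the gripper's body (76 mm by 85 mm) begins 54 mm behind the grasp point. The pads swing forward as they close: fully open they stand 13 mm farther back than shut.
Start: joints at [1.22, 0.477, 0.022, 1.555, -0.011, 1.109, -0.083], TCP at [0.162, -0.655, 0.231] pointing down, gripper open.
Joint ranges: [-2.96, 2.96], [-0.34, 2.1], [-1.41, 1.46], [0.24, 2.44], [-1.37, 4.51], [0.17, 1.92], [-2.96, 2.96]. Speed limits (rad/s): [2.39, 2.39, 3.14, 3.14, 3.14, 3.14, 3.14].

### API

Orientations are given as a rotation vector (axis times angle).
In Python, from bench import r gives the robot as it stands.
- The arm moves only by the tool servo_tool, never from a script. Its arguments are lists of equal length, an entry for each row: "turn": the turn, a rotation vector about the world's x, y, z in units of 5 degrees (1.0 is 5 degrees), a list of three; "slide": the shift along the world's x, y, z in units of 30 mm (1.0 is 30 mm), a list of three; "hand": the opening, from 0 (shut) to 1 (fully open). In form: {"turn": [[rx, ry, rz], ...], "slide": [[dx, dy, dz], ...], "hand": [hand, ...]}. A call has 1 to 8 rows; each row is the pose to reach, as a shift and turn from the pose commanded when the call began; what a row does not reach only later rows make up. A row lasts 1/8 s, in which the tool goes at most 62.5 mm and 10.7 degrees, less where a joint would pass 70% of its speed; a pose out of reach is approached as far as the arm can. A call with a gripper value outside its range is refused whole. The fingers move at their own pace and stop on an object; "squeeze" is the grip in N (left out, the last holds). Time passes only in rows, so rows that repeat a pose let the fingers close. It gives the time, the measured TCP pose, the force, the opening and the grip force at its end, in the units of the state.
- r.get_obs(): the state, without advancing time (a new reading comes with each control period).
- r.grab_frame(name): name is "scene" or "top"; returns (picture, depth): 420x560x3 uint8, red, green, blue; 420x560 float32, m along the optical axis (not along the pixel's ray), 0 where there is no reading.
- r.get_calibration(name): a dict with "fovy" (degrees; the focal length in pixels is half the picture's height over the tangent of half this angle, whatever the lens; pixels are square), "cx", "cy" (the principal point, pixels), "k1" (the pictures are not rectified: a ray, as slopes to the right and down, at radius r is drawn at 1 + k1 r^2 times it, then the intrinsics apply), "R" (3x3) and "t" (3): a world point X has camera coordinates R X + t. Camera axes: x right, y down, z forward; pixel columns grow to the right and rows downward; lengths in m; the calibration is good to about 2 mm. A picture is of the moment at which its call begins. get_calibration takes no time and is no camera call.
- r.hand_in(): hands the job in; it is judged then, once.
The state is a dict: "clock": time; "joints": joint angles; "qvel": joint speeds; "tau": joint torques, N m; "tcp_pos": TCP position; "orientation": TCP orientation; "contact_force": force on the tool from outside, world axes, zero at the start; "moment": the same for the moment, N m; "grip_width": finger opening in m; "gripper_force": force on a finger pad.
Only numpy, scipy, OpenCV 4.12 (cv2) and the standard library are available. Lean on these libraries where they do the work, as an engineer would, in place of code of your own. Each camera call takes 0.05 s, during which the arm holds its last target. There are 200 camera calls.

## Working session

There is one attempt and no reset: what is moved stays moved. The work goes in short steps, Python scripts to look and compute and a tool call to move; the robot and the scene stay as the last step left them, time stands still between calls to the robot, and variables do not carry over. Pictures are saved under pics/ and viewed, at most 10 in all, crops included, and the job is handed in when it is done.

Besides the shell and the picture viewer there is one more tool, called by a JSON object that holds its "name" and its "arguments", one argument or row to a line. servo_tool: Moves the arm, as the interface text tells. Its arguments: {"type":"object","properties":{"turn":{"type":"array"},"slide":{"type":"array"},"hand":{"type":"array"},"squeeze":{"type":"number"}},"required":["turn","slide","hand"]}

```bash
ls; mkdir -p pics
cat > h.py <<'E'
import numpy as np, cv2
from bench import r
def save(n,f):
    p,d=r.grab_frame(n); cv2.imwrite(f'pics/{f}.png',p[:,:,::-1]); np.save(f'pics/{f}.npy',d); np.save(f'pics/{f}_rgb.npy',p); return p,d
def world(n,d):
    c=r.get_calibration(n); H,W=d.shape; f=H/2/np.tan(np.radians(c['fovy']/2))
    v,u=np.mgrid[:H,:W].astype(float)
    K=np.array([[f,0,c['cx']],[0,f,c['cy']],[0,0,1.]])
    q=cv2.undistortPoints(np.stack([u.ravel(),v.ravel()],1)[:,None],K,np.array([c['k1'],0,0,0.]))[:,0]
    X=np.c_[q,np.ones(len(q))]*d.ravel()[:,None]
    return ((X-np.array(c['t']))@np.array(c['R'])).reshape(H,W,3)
E
python3 - <<'E'
from h import *
save('top','t0');save('scene','s0'); print(r.get_obs())
for n in('top','scene'):print(r.get_calibration(n))
E
```

```text
pics
{'clock': 0.1, 'joints': array([ 1.219911  ,  0.4777221 ,  0.02234983,  1.55632226, -0.0114703 ,
        1.10928972, -0.08311718]), 'qvel': array([-0.00083358, -0.00286983,  0.00046877, -0.00360425,  0.00050901,
        0.00156984, -0.00071775]), 'tau': array([ 5.11343198e-03, -5.97762108e+01,  1.61426526e+00, -2.81952202e+01,
        1.28634754e-02,  5.05880904e-03,  4.52746406e-05]), 'tcp_pos': array([ 0.1621292 , -0.65470923,  0.23043275]), 'orientation': array([-3.11690630e+00, -3.80255032e-01,  5.34056303e-04]), 'contact_force': array([-0.07171763, -0.01562318,  0.11162447]), 'moment': array([-0.0043705 ,  0.01910783,  0.0304936 ]), 'gripper_force': 0.0, 'grip_width': 0.08551734306402033}
{'fovy': 49.83014601295452, 'cx': 279.2642619901846, 'cy': 208.15936795143145, 'k1': -0.08683309097032621, 'R': array([[ 0.05143948, -0.9986687 , -0.0038492 ],
       [-0.96986829, -0.04903622, -0.23864398],
       [ 0.23813752,  0.01600893, -0.9710995 ]]), 't': array([-0.00806247,  0.50310098,  0.9358219 ])}
{'fovy': 55.17415692079315, 'cx': 286.65657795130403, 'cy': 212.13632755692797, 'k1': -0.03850957889230419, 'R': array([[ 0.99893811, -0.04591987, -0.00374362],
       [-0.0415185 , -0.86200479, -0.50519695],
       [ 0.01997156,  0.50481592, -0.86299596]]), 't': array([-0.49414028,  0.07623676,  0.9199984 ])}
```

View pics/t0.png

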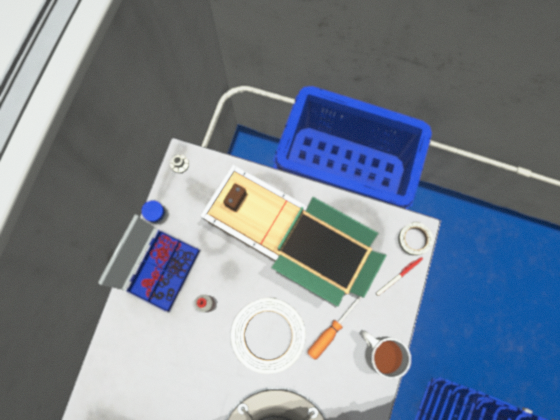

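View pics/s0.png

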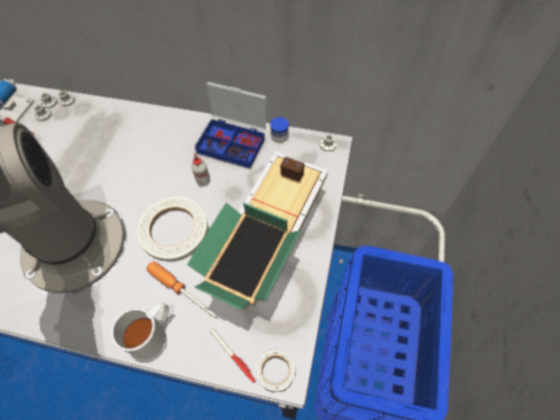

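Top view: block at (236,196), red line running about (283,208)–(264,244), tray centre about (325,250) with left wall at (340,222), right wall at (305,283) and end wall at (370,275). The plank points roughly along -y.

```bash
cat > m.py <<'E'
from h import *
import sys
def run(tag):
  out=[]
  for n,f in(('top','t'+tag),('scene','s'+tag)):
    d=np.load(f'pics/{f}.npy');p=np.load(f'pics/{f}_rgb.npy').astype(int);X=world(n,d)
    R,G,B=p[...,0],p[...,1],p[...,2];x,y,z=X[...,0],X[...,1],X[...,2]
    ok=(d>0)&(x>.4)&(x<.95)&(y>-.45)&(y<.45)
    pale=ok&(abs(z-.085)<.008)&(R>G+8)&(G>B+25)&(R>150)&(R-G<60)
    red=ok&(abs(z-.085)<.012)&(R>G+65)&(R>B+50)
    red=red&(cv2.dilate(pale.astype('uint8'),np.ones((9,9)))>0)
    blk=ok&(abs(z-.127)<.006)&(R<130)&(R>B)
    gr=ok&(G>R+15)&(G>B)&(z>.08)&(z<.16)
    Lm=np.median(X[red],0);Bm=X[blk].mean(0);
    P=X[pale];
    print(n,'n',pale.sum(),red.sum(),blk.sum(),gr.sum(),'line',Lm.round(4),'blk',Bm.round(4),'dist',np.linalg.norm((Lm-Bm)[:2]).round(4), 'zpale',np.median(P[:,2]).round(4))
    c=cv2.minAreaRect(X[red][:,:2].astype('f4'));print(' redrect',c)
    out.append((X,p,ok,gr,Lm,Bm))
  return out
if __name__=='__main__':
  o=run(sys.argv[1])
  for X,p,ok,gr,L,B in o:
    e=(L-B)[:2];e/=np.linalg.norm(e);l=np.array([-e[1],e[0]])
    print(' dir',e,np.degrees(np.arctan2(e[1],e[0])))
    q=X[...,:2]-L[:2];a=q@e;b=q@l;z=X[...,2]
    for nm,m,co in(('left',gr&(a>.06)&(a<.19)&(b>.03),b),('right',gr&(a>.06)&(a<.19)&(b<-.03),-b),('end',gr&(abs(b)<.04)&(a>.2),a)):
      if m.sum()>5: print(nm,m.sum(),np.percentile(co[m],[2,25,50,75,98]).round(4),np.percentile(z[m],[2,25,50,75,98]).round(4),np.polyfit(co[m],z[m],1).round(3))
    s=ok&(abs(z-.07)<.006)&(abs(b)<.07)&(a<.2)
    print(' stand a',np.percentile(a[s],[1,50,99]).round(4))
    s=ok&(z>.06)&(z<.09)&(abs(b)<.068)&(abs(b)>.0575)&(a>-.2)&(a<.05)
    print(' strips b',[np.median(b[s&(b>0)]).round(4),np.median(b[s&(b<0)]).round(4)])
E
python3 m.py 0
```

```text
top n 3409 61 1348 1426 line [0.4615 0.0309 0.0846] blk [0.7182 0.0438 0.127 ] dist 0.257 zpale 0.0847
 redrect ((0.46628695726394653, 0.028500469401478767), (0.00356999970972538, 0.10744179785251617), 62.25587844848633)
scene n 2500 64 1814 1225 line [0.4667 0.0304 0.0854] blk [0.7317 0.0773 0.1268] dist 0.2691 zpale 0.0848
 redrect ((0.4695252776145935, 0.028619563207030296), (0.004474731162190437, 0.10778586566448212), 62.55848693847656)
 dir [-0.99873652 -0.05025294] -177.11950562209176
left 68 [0.2029 0.2093 0.2145 0.2199 0.23  ] [0.0906 0.0977 0.1032 0.1103 0.122 ] [ 1.147 -0.142]
 stand a [-0.1158  0.0227  0.0599]
 strips b [np.float64(0.0628), np.float64(-0.0622)]
 dir [-0.98466705 -0.17444428] -169.95367955883776
left 123 [0.1818 0.1938 0.1997 0.206  0.2171] [0.0938 0.0991 0.1048 0.112  0.1228] [ 0.747 -0.043]
 stand a [-0.1368 -0.0807  0.0304]
 strips b [np.float64(0.0629), np.float64(-0.0622)]
```

```bash
cat > m2.py <<'E'
from h import *
import sys
def frame(tag,verbose=True):
  res=[]
  for n,f in(('top','t'+tag),('scene','s'+tag)):
    d=np.load(f'pics/{f}.npy');p=np.load(f'pics/{f}_rgb.npy').astype(int);X=world(n,d)
    R,G,B=p[...,0],p[...,1],p[...,2];z=X[...,2]
    e=np.array([-.463,-.886]);e/=np.linalg.norm(e)
    L=np.array([.468,.0286])
    for it in range(2):
      l=np.array([-e[1],e[0]]);q=X[...,:2]-L;a=q@e;b=q@l;ok=(d>0)&(a>-.25)&(a<.35)&(abs(b)<.15)
      pale=ok&(abs(z-.085)<.008)&(a<.03)&(R>B+40)&(abs(b)<.06)
      red=ok&(abs(z-.085)<.012)&(R>G+60)&(abs(b)<.056)
      P=X[pale][:,:2]; rc=cv2.minAreaRect(X[pale&(a<-.0)][:,:2].astype('f4'))
      # edges: per-a bins, mid of b extremes
      A=np.linspace(-.12,-.01,12);mid=[]
      for s in A:
        k=pale&(abs(a-s)<.006)
        if k.sum()>10: mid.append((s,(b[k].max()+b[k].min())/2))
      sl,ic=np.polyfit(*np.array(mid).T,1)
      la=np.median(a[red]) if red.sum() else 0
      e=e+sl*l;e/=np.linalg.norm(e);L=L+la*np.array(e)+(ic+sl*la)*l
    l=np.array([-e[1],e[0]]);q=X[...,:2]-L;a=q@e;b=q@l;ok=(d>0)&(a>-.25)&(a<.4)&(abs(b)<.15)
    blk=ok&(abs(z-.127)<.005)&(a<-.05)&(abs(b)<.06)
    gr=ok&(G>R+15)&(G>B)&(z>.075)&(z<.16)
    print(n,'L',L.round(4),'ang',np.degrees(np.arctan2(e[1],e[0])).round(2),'red',red.sum(),'blk',blk.sum(),a[blk].mean().round(4),b[blk].mean().round(4))
    for nm,m,co in(('left',gr&(a>.07)&(a<.18)&(b>.03),b),('right',gr&(a>.07)&(a<.18)&(b<-.03),-b),('end',gr&(abs(b)<.04)&(a>.18),a-.125)):
      if m.sum()>5: print(nm,m.sum(),np.percentile(co[m],[3,50,97]).round(4),np.percentile(z[m],[3,50,97]).round(4),np.degrees(np.arctan(np.polyfit(co[m],z[m],1)[0])).round(1))
    for k in(1,-1):
      s=ok&(z>.065)&(z<.083)&(b*k<.069)&(b*k>.058)&(a>-.2)&(a<.15)&(G<R+10)
      if s.sum(): print(' strip/stand a',k,s.sum(),np.percentile(a[s],[0,1,50,97,99,100]).round(4))
    s=ok&(abs(z-.07)<.01)&(abs(b)<.075)&(a<-.131);print(' inner end a',np.percentile(a[s],[1,50]).round(4) if s.sum() else None)
    res.append((L,e))
  return res
frame(sys.argv[1])
E
python3 m2.py 0
```

```text
top L [0.4661 0.0284] ang -117.9 red 76 blk 328 -0.0933 -0.0012
left 870 [0.0568 0.0695 0.0821] [0.0903 0.1078 0.1232] 52.3
right 863 [0.0534 0.0704 0.0862] [0.0901 0.104  0.1158] 36.9
end 606 [0.0844 0.0978 0.1107] [0.0916 0.1086 0.1229] 50.4
 strip/stand a 1 365 [-0.1449 -0.1424 -0.0453  0.0382  0.0424  0.0444]
 strip/stand a -1 438 [-0.1444 -0.1424 -0.0513  0.0382  0.0417  0.0442]
 inner end a [-0.145  -0.1378]
scene L [0.4684 0.029 ] ang -117.43 red 81 blk 258 -0.092 0.0009
left 544 [0.0571 0.0702 0.0812] [0.094  0.1115 0.1233] 51.1
right 1087 [0.0549 0.0714 0.0881] [0.0897 0.1028 0.1151] 37.3
end 437 [0.087  0.1003 0.1117] [0.095  0.1126 0.1236] 49.6
 strip/stand a 1 365 [-0.1459 -0.143  -0.0499  0.0251  0.0297  0.034 ]
 strip/stand a -1 259 [-0.1432 -0.1422 -0.0581  0.0348  0.0383  0.0395]
 inner end a [-0.1454 -0.1391]
```

Run:
```python
import cv2
a=cv2.imread('pics/t0.png')[150:320,180:440];cv2.imwrite('pics/t0c.png',cv2.resize(a,None,fx=3,fy=3,interpolation=cv2.INTER_CUBIC))
```

```text
(no output)
```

View pics/t0c.png

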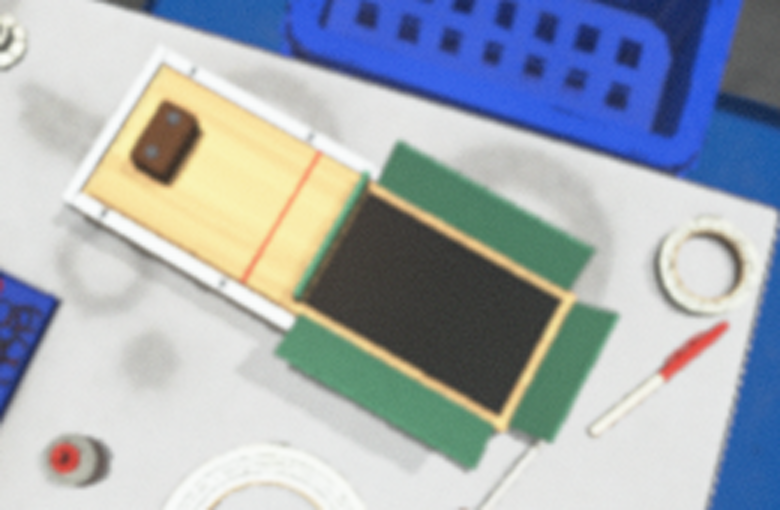

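Crop: all three walls lean outward, the block is at the inner end, and nothing tall is near the plank. Frame: line at (0.467, 0.029), outward heading -117.6°, wall angles about 0.9 (left), 0.65 (right) and 0.87 (end). I'll start with the left wall, fingers shut.

{"name": "servo_tool", "arguments": {
  "turn": [
    [0,0,-8.3],
    [0,0,-8.3],
    [0,0,-8.3],
    [0,0,-8.3],
    [0,0,-8.3],
    [0,0,-8.3],
    [0,0,-8.3],
    [0,0,-8.3]
  ],
  "slide": [
    [11.8,17.2,0],
    [11.8,17.2,0],
    [11.8,17.2,0],
    [11.8,17.2,0],
    [11.8,17.2,0],
    [11.8,17.2,0],
    [11.8,17.2,0],
    [11.8,17.2,0]
  ],
  "hand": [0,0,0,0,0,0,0,0]
}}

```text
clock: 1.1
tcp_pos: [0.4443, -0.2434, 0.2313]
orientation: [3.051, -0.749, -0.0]
contact_force: [1.2, -0.2, -0.6]
grip_width: 0.0
gripper_force: 0.0
```

```bash
cat > go.py <<'E'
# usage: go.py a b z ... -> slide units from the present TCP to plank-frame points (line origin)
from h import *
import sys
L=np.array([.467,.0287]);t=np.radians(-117.65);e=np.array([np.cos(t),np.sin(t)]);l=np.array([-e[1],e[0]])
o=r.get_obs();p=o['tcp_pos'];q=p[:2]-L
from scipy.spatial.transform import Rotation as Ro
M=Ro.from_rotvec(o['orientation']).as_matrix()
print('t',o['clock'],'abz',(q@e*1e3).round(1),(q@l*1e3).round(1),(p[2]*1e3).round(1),'F',o['contact_force'].round(1),'yaw y',np.degrees(np.arctan2(M[1,1],M[0,1])).round(1),'zaxis ebz',(M[:2,2]@e).round(3),(M[:2,2]@l).round(3),M[2,2].round(3),'j',o['joints'].round(2))
v=[float(x)/1e3 for x in sys.argv[1:]]
for i in range(0,len(v),3):
  w=np.r_[L+v[i]*e+v[i+1]*l,v[i+2]]; print(v[i:i+3],((w-p)/.03).round(2).tolist())
E
python3 go.py 125 125 230 125 125 105; python3 -c "
from h import *
d=np.load('pics/t0.npy');X=world('top',d);q=X[...,:2]-[.467,.0287];t=np.radians(-117.65);a=q@[np.cos(t),np.sin(t)];b=q@[-np.sin(t),np.cos(t)]
for b0 in(.1,.13,.16,.19,.22,.25,.3): m=(d>0)&(abs(a-.125)<.15)&(abs(b-b0)<.012); print(b0,X[...,2][m].max() if m.any() else 0)"
```

```text
t 1.1 abz 251.6 106.2 231.3 F [ 1.2 -0.2 -0.6] yaw y -117.6 zaxis ebz 0.0 0.0 -1.0 j [ 0.45  0.2  -0.08  1.95  0.02  0.99 -1.69]
[0.125, 0.125, 0.23] [2.51, 3.45, -0.04]
[0.125, 0.125, 0.105] [2.51, 3.45, -4.21]
0.1 0.02517482635860772
0.13 0.029020093988521154
0.16 0.02600953834152071
0.19 0.003909642063111151
0.22 -0.14423621950783916
0.25 -0.1434562258133495
0.3 -0.14508773075056391
```

{"name": "servo_tool", "arguments": {
  "turn": [
    [0,0,0],
    [0,0,0],
    [0,0,0],
    [0,0,0],
    [0,0,0],
    [0,0,0],
    [0,0,0]
  ],
  "slide": [
    [2.5,3.45,0],
    [2.5,3.45,0],
    [2.5,3.45,-1],
    [2.5,3.45,-2.5],
    [2.5,3.45,-4.2],
    [2.5,3.45,-4.2],
    [2.5,3.45,-4.2]
  ],
  "hand": [0,0,0,0,0,0,0]
}}

```text
clock: 1.98
tcp_pos: [0.5195, -0.1419, 0.1067]
orientation: [-3.051, 0.749, -0.002]
contact_force: [0.2, 0.1, 0.7]
grip_width: 0.0001
gripper_force: 0.0
```

```bash
python3 go.py 125 95 105 125 88 109 125 80 113 125 73 115 125 66 115 125 64.5 115
```

```text
t 1.975 abz 126.8 125.7 106.7 F [0.2 0.1 0.7] yaw y -117.6 zaxis ebz -0.0 0.001 -1.0 j [ 0.27  0.42 -0.14  1.98  0.09  0.74 -1.98]
[0.125, 0.095, 0.105] [-0.88, 0.53, -0.06]
[0.125, 0.088, 0.109] [-1.08, 0.64, 0.08]
[0.125, 0.08, 0.113] [-1.32, 0.76, 0.21]
[0.125, 0.073, 0.115] [-1.53, 0.87, 0.28]
[0.125, 0.066, 0.115] [-1.73, 0.98, 0.28]
[0.125, 0.0645, 0.115] [-1.78, 1.0, 0.28]
```

{"name": "servo_tool", "arguments": {
  "turn": [
    [0,0,0],
    [0,0,0],
    [0,0,0],
    [0,0,0],
    [0,0,0],
    [0,0,0],
    [0,0,0]
  ],
  "slide": [
    [-0.5,0.27,0],
    [-0.88,0.47,0],
    [-1.1,0.58,0.1],
    [-1.35,0.7,0.2],
    [-1.55,0.81,0.28],
    [-1.75,0.92,0.28],
    [-1.75,0.92,0.28]
  ],
  "hand": [0,0,0,0,0,0,0]
}}

```text
clock: 2.85
tcp_pos: [0.4656, -0.114, 0.1137]
orientation: [3.051, -0.749, -0.001]
contact_force: [0.5, -0.1, -0.7]
grip_width: -0.0002
gripper_force: 0.0
```

```bash
python3 - <<'E'
from h import *
save('top','t1');save('scene','s1')
E
python3 m2.py 1;python3 go.py 125 64 115 270 100 180 270 30 105
```

```text
top L [0.4666 0.0283] ang -117.67 red 105 blk 330 -0.0934 -0.0008
left 149 [0.049  0.05   0.0661] [0.0783 0.127  0.1308] -67.2
right 857 [0.0557 0.0726 0.0885] [0.0902 0.104  0.1156] 37.2
end 65 [0.0844 0.0894 0.0977] [0.0913 0.0991 0.1098] 51.5
 strip/stand a 1 365 [-0.1446 -0.1429 -0.0436  0.0427  0.0885  0.1119]
 strip/stand a -1 452 [-0.144  -0.1419 -0.0496  0.0383  0.0422  0.0442]
 inner end a [-0.1448 -0.1377]
scene L [0.515  0.0041] ang -111.97 red 0 blk 12 -0.1063 -0.0204
right 928 [0.1189 0.1352 0.149 ] [0.0892 0.1003 0.1125] 21.6
end 161 [0.0562 0.0749 0.1085] [0.094  0.1149 0.1307] -1.1
 strip/stand a -1 7 [0.0987 0.0991 0.1294 0.1315 0.1318 0.1319]
 inner end a [-0.1477 -0.1402]
t 2.95 abz 127.0 65.3 113.5 F [-0.2 -0.7  0.3] yaw y -117.6 zaxis ebz 0.0 -0.001 -1.0 j [ 0.25  0.33 -0.16  2.11  0.08  0.71 -2.02]
[0.125, 0.064, 0.115] [-0.01, 0.08, 0.05]
[0.27, 0.1, 0.18] [-1.19, -4.76, 2.22]
[0.27, 0.03, 0.105] [-3.25, -3.68, -0.28]
```

{"name": "servo_tool", "arguments": {
  "turn": [
    [0,0,0],
    [0,0,0],
    [0,0,0],
    [0,0,0],
    [0,0,0],
    [0,0,0],
    [0,0,0],
    [0,0,0]
  ],
  "slide": [
    [0.9,-0.46,0],
    [0.9,-0.46,1.5],
    [-1.2,-4.76,2.2],
    [-1.2,-4.76,2.2],
    [-1.2,-4.76,2.2],
    [-3.25,-3.7,2.2],
    [-3.25,-3.7,0.8],
    [-3.25,-3.7,-0.25]
  ],
  "hand": [0,0,0,0,0,0,0,0]
}}

```text
clock: 3.95
tcp_pos: [0.3675, -0.2249, 0.1055]
orientation: [3.051, -0.75, 0.0]
contact_force: [0.9, -0.4, 0.4]
grip_width: 0.0001
gripper_force: 0.0
```

```bash
python3 go.py 270 30 105 252 30 105 244 30 109 236 30 112 229 30 114 223 30 115
```

```text
t 3.95 abz 270.8 29.6 105.5 F [ 0.9 -0.4  0.4] yaw y -117.6 zaxis ebz 0.0 0.0 -1.0 j [ 0.49  0.27 -0.1   2.23  0.04  0.65 -1.69]
[0.27, 0.03, 0.105] [0.02, 0.02, -0.02]
[0.252, 0.03, 0.105] [0.3, 0.55, -0.02]
[0.244, 0.03, 0.109] [0.43, 0.79, 0.12]
[0.236, 0.03, 0.112] [0.55, 1.02, 0.22]
[0.229, 0.03, 0.114] [0.66, 1.23, 0.28]
[0.223, 0.03, 0.115] [0.75, 1.41, 0.32]
```

{"name": "servo_tool", "arguments": {
  "turn": [
    [0,0,0],
    [0,0,0],
    [0,0,0],
    [0,0,0],
    [0,0,0],
    [0,0,0],
    [0,0,0]
  ],
  "slide": [
    [0.2,0.35,0],
    [0.32,0.6,0.05],
    [0.44,0.82,0.14],
    [0.56,1.05,0.24],
    [0.67,1.25,0.3],
    [0.75,1.41,0.32],
    [0.75,1.41,0.32]
  ],
  "hand": [0,0,0,0,0,0,0]
}}

```text
clock: 4.82
tcp_pos: [0.3913, -0.1825, 0.1159]
orientation: [-3.051, 0.748, -0.0]
contact_force: [0.3, 1.1, -0.0]
grip_width: 0.0001
gripper_force: 0.0
```

```bash
python3 - <<'E'
from h import *
save('top','t2');save('scene','s2')
E
python3 m2.py 2 2>&1|grep -v strip;python3 go.py
```

```text
top L [0.4663 0.0284] ang -117.8 red 67 blk 332 -0.0935 -0.0004
left 177 [0.0493 0.0506 0.0663] [0.0785 0.1273 0.1315] -68.6
right 859 [0.0552 0.072  0.0879] [0.0903 0.104  0.1155] 36.8
end 58 [0.0789 0.0806 0.0824] [0.1267 0.1291 0.1326] -68.9
 inner end a [-0.1445 -0.1375]
scene L [0.4692 0.029 ] ang -117.01 red 62 blk 260 -0.0917 0.001
left 395 [0.0342 0.0504 0.0519] [0.0848 0.117  0.131 ] 59.8
end 39 [0.0614 0.0833 0.0847] [0.0853 0.111  0.1319] 53.7
 inner end a [-0.1446 -0.1381]
t 4.925 abz 222.6 30.8 115.7 F [-0.5  0.6  0.1] yaw y -117.6 zaxis ebz 0.0 -0.0 -1.0 j [ 0.4   0.25 -0.12  2.21  0.05  0.68 -1.81]
```

View pics/s2.png

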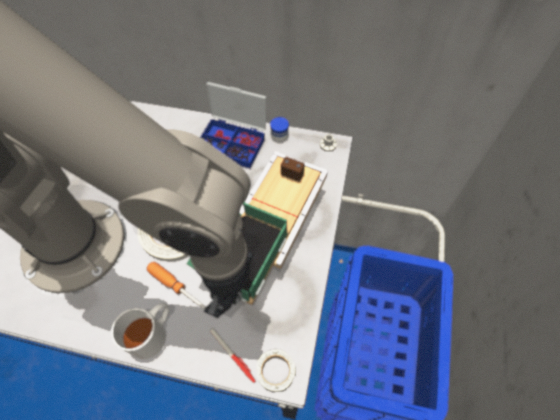

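Scene view: left and end walls are upright, and the right wall is still hidden behind the gripper. Next is the right wall, which is close to the base, so I'll tilt the tool along the plank to reach it.

{"name": "servo_tool", "arguments": {
  "turn": [
    [0,0,0],
    [0,0,0],
    [-1.8,0.9,0],
    [-3.6,1.9,0],
    [-5.4,2.8,0],
    [-7.1,3.7,0],
    [-7.1,3.7,0],
    [-7.1,3.7,0]
  ],
  "slide": [
    [-0.45,-0.9,0],
    [-0.45,-0.9,1.8],
    [0,0,2.8],
    [0.8,2.2,2.8],
    [1.4,4.9,2.8],
    [1.4,4.9,2.8],
    [1.4,4.9,2.8],
    [1.4,4.9,2.8]
  ],
  "hand": [0,0,0,0,0,0,0,0]
}}

```text
clock: 5.92
tcp_pos: [0.4328, -0.0356, 0.1988]
orientation: [2.383, -0.582, -0.215]
contact_force: [0.3, -0.9, 0.5]
grip_width: 0.0003
gripper_force: 0.0
```

```bash
python3 go.py 70 -125 200 70 -125 105
```

```text
t 5.925 abz 72.9 -0.4 198.8 F [ 0.3 -0.9  0.5] yaw y -117.4 zaxis ebz 0.644 0.001 -0.765 j [-0.17  0.42 -0.27  1.94  0.51  1.43 -2.74]
[0.07, -0.125, 0.2] [-3.63, 2.01, 0.04]
[0.07, -0.125, 0.105] [-3.63, 2.01, -3.13]
```

{"name": "servo_tool", "arguments": {
  "turn": [
    [0,0,0],
    [0,0,0],
    [0,0,0],
    [0,0,0],
    [0,0,0]
  ],
  "slide": [
    [-1.8,1,0],
    [-3.6,2,0],
    [-3.6,2,0],
    [-3.6,2,0],
    [-3.6,2,0]
  ],
  "hand": [0,0,0,0,0]
}}

```text
clock: 6.55
tcp_pos: [0.3258, 0.0228, 0.2001]
orientation: [2.383, -0.591, -0.212]
contact_force: [-0.0, 0.6, -0.2]
grip_width: -0.0001
gripper_force: 0.0
```

```bash
python3 go.py 70 -125 200 70 -125 103
```

```text
t 6.55 abz 70.8 -122.3 200.1 F [-0.   0.6 -0.2] yaw y -117.9 zaxis ebz 0.643 -0.0 -0.766 j [-0.29  0.32 -0.36  2.11  0.38  1.41 -2.91]
[0.07, -0.125, 0.2] [-0.07, 0.06, -0.0]
[0.07, -0.125, 0.103] [-0.07, 0.06, -3.24]
```

Joint 7 is close to its limit, so I'll spin the tool +90° about its own axis first.

{"name": "servo_tool", "arguments": {
  "turn": [
    [5.4,10.3,13.8],
    [5.4,10.3,13.8],
    [5.4,10.3,13.8],
    [5.4,10.3,13.8],
    [5.4,10.3,13.8],
    [5.4,10.3,13.8],
    [5.4,10.3,13.8],
    [5.4,10.3,13.8]
  ],
  "slide": [
    [0,0,0],
    [0,0,0],
    [0,0,0],
    [0,0,0],
    [0,0,0],
    [0,0,0],
    [0,0,0],
    [0,0,0]
  ],
  "hand": [0,0,0,0,0,0,0,0]
}}

```text
clock: 7.55
tcp_pos: [0.3257, 0.0233, 0.1997]
orientation: [2.31, 1.293, -0.81]
contact_force: [-0.8, -0.1, 0.3]
grip_width: -0.0002
gripper_force: 0.0
```

{"name": "servo_tool", "arguments": {
  "turn": [
    [0,0,0],
    [0,0,0],
    [0,0,0],
    [0,0,0],
    [0,0,0]
  ],
  "slide": [
    [-0.1,0.1,0],
    [-0.1,0.1,-0.8],
    [-0.1,0.1,-1.5],
    [-0.1,0.1,-1.5],
    [-0.1,0.1,-1.5]
  ],
  "hand": [0,0,0,0,0]
}}

```text
clock: 8.18
tcp_pos: [0.3224, 0.0272, 0.1553]
orientation: [2.312, 1.286, -0.807]
contact_force: [-0.4, -0.0, 0.6]
grip_width: -0.0002
gripper_force: 0.0
```

```bash
python3 go.py 70 -125 103
```

```text
t 8.175 abz 68.4 -127.4 155.3 F [-0.4 -0.   0.6] yaw y -30.9 zaxis ebz 0.643 -0.002 -0.766 j [-0.12  0.43 -0.58  2.13  0.46  1.38 -1.55]
[0.07, -0.125, 0.103] [0.05, -0.08, -1.74]
```

{"name": "servo_tool", "arguments": {
  "turn": [
    [0,0,0],
    [0,0,0],
    [0,0,0],
    [0,0,0]
  ],
  "slide": [
    [0.05,-0.08,-0.8],
    [0.05,-0.08,-1.5],
    [0.05,-0.08,-1.8],
    [0.05,-0.08,-1.8]
  ],
  "hand": [0,0,0,0]
}}

```text
clock: 8.68
tcp_pos: [0.3237, 0.0248, 0.1011]
orientation: [2.311, 1.288, -0.808]
contact_force: [0.5, 1.3, 0.8]
grip_width: 0.0001
gripper_force: 0.0
```

```bash
python3 go.py 70 -106 100 70 -103 103 70 -96 108 70 -87 112 70 -79 114 70 -72 115 70 -69 115
```

```text
t 8.675 abz 69.9 -125.1 101.1 F [0.5 1.3 0.8] yaw y -30.8 zaxis ebz 0.643 -0.002 -0.766 j [-0.14  0.53 -0.55  2.15  0.52  1.28 -1.62]
[0.07, -0.106, 0.1] [0.56, -0.3, -0.04]
[0.07, -0.103, 0.103] [0.65, -0.34, 0.06]
[0.07, -0.096, 0.108] [0.86, -0.45, 0.23]
[0.07, -0.087, 0.112] [1.12, -0.59, 0.36]
[0.07, -0.079, 0.114] [1.36, -0.72, 0.43]
[0.07, -0.072, 0.115] [1.57, -0.82, 0.46]
[0.07, -0.069, 0.115] [1.66, -0.87, 0.46]
```

{"name": "servo_tool", "arguments": {
  "turn": [
    [0,0,0],
    [0,0,0],
    [0,0,0],
    [0,0,0],
    [0,0,0],
    [0,0,0],
    [0,0,0],
    [0,0,0]
  ],
  "slide": [
    [0.45,-0.25,0],
    [0.62,-0.33,0.05],
    [0.8,-0.42,0.2],
    [1.0,-0.53,0.32],
    [1.25,-0.66,0.42],
    [1.5,-0.79,0.46],
    [1.66,-0.87,0.46],
    [1.66,-0.87,0.46]
  ],
  "hand": [0,0,0,0,0,0,0,0]
}}

```text
clock: 9.68
tcp_pos: [0.3737, -0.0016, 0.1144]
orientation: [2.311, 1.288, -0.808]
contact_force: [-0.4, -0.2, -0.2]
grip_width: -0.0001
gripper_force: 0.0
```

```bash
python3 - <<'E'
from h import *
save('top','t3');save('scene','s3')
E
python3 m2.py 3 2>&1;python3 go.py 70 -69 115 -20 -110 200 -95 0 220
```

```text
Traceback (most recent call last):
  File "m2.py", line 35, in <module>
    frame(sys.argv[1])
    ~~~~~^^^^^^^^^^^^^
  File "m2.py", line 20, in frame
    sl,ic=np.polyfit(*np.array(mid).T,1)
          ~~~~~~~~~~^^^^^^^^^^^^^^^^^^^^
TypeError: polyfit() missing 2 required positional arguments: 'y' and 'deg'
t 9.775 abz 70.1 -69.1 114.5 F [-0.4 -0.4 -0.3] yaw y -30.8 zaxis ebz 0.643 -0.002 -0.766 j [-0.08  0.54 -0.51  2.07  0.56  1.33 -1.52]
[0.07, -0.069, 0.115] [0.0, 0.0, 0.02]
[-0.02, -0.11, 0.2] [0.19, 3.29, 2.85]
[-0.095, 0.0, 0.22] [4.59, 3.81, 3.52]
```

View pics/t3.png

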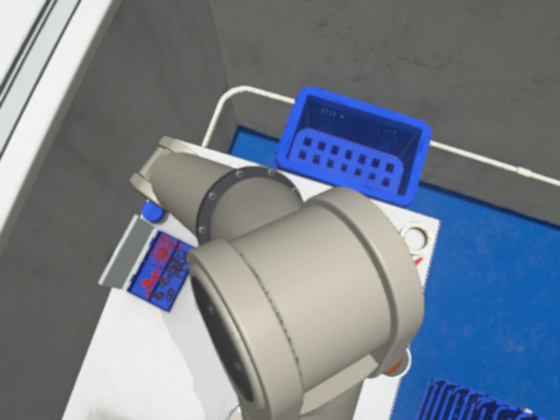

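The arm covers the tray in this picture. I'll back off, rise and straighten the tool.

{"name": "servo_tool", "arguments": {
  "turn": [
    [0,0,0],
    [0,0,0],
    [0,0,0],
    [1.8,-0.9,0],
    [3.6,-1.9,0],
    [5.4,-2.8,0],
    [7.1,-3.7,0],
    [7.1,-3.7,0]
  ],
  "slide": [
    [-0.9,0.46,0],
    [-0.9,0.46,1.5],
    [-0.5,1.5,3.4],
    [1.5,2.5,4],
    [3,3.2,4],
    [4.6,3.8,4],
    [4.6,3.8,4],
    [4.6,3.8,4]
  ],
  "hand": [0,0,0,0,0,0,0,0]
}}

```text
clock: 10.78
tcp_pos: [0.5107, 0.1092, 0.2344]
orientation: [-2.746, -1.524, 0.004]
contact_force: [0.6, 0.9, -0.5]
grip_width: 0.0
gripper_force: 0.0
```

{"name": "servo_tool", "arguments": {
  "turn": [
    [0,0,18],
    [0,0,18],
    [0,0,18],
    [0,0,18],
    [0,0,18],
    [0,0,18],
    [0,0,18],
    [0,0,18]
  ],
  "slide": [
    [2,0.5,0],
    [4,0.8,0],
    [4,0.8,0],
    [4,0.8,0],
    [4,0.8,0],
    [4,0.8,0],
    [4,0.8,0],
    [4,0.8,0]
  ],
  "hand": [1,1,1,1,1,1,1,1]
}}

```text
clock: 11.78
tcp_pos: [0.6308, 0.138, 0.2342]
orientation: [-0.95, -2.992, 0.008]
contact_force: [0.3, -0.4, 0.3]
grip_width: 0.0856
gripper_force: 0.0
```

```bash
python3 - <<'E'
from h import *
save('top','t4');save('scene','s4')
E
python3 go.py -95 0 180
python3 - <<'E'
import cv2
import numpy as np
a=cv2.imread('pics/t4.png')[120:350,150:450];b=cv2.imread('pics/s4.png')[100:330,150:380]
cv2.imwrite('pics/c4.png',cv2.resize(np.hstack([a,b]),None,fx=1.5,fy=1.5,interpolation=cv2.INTER_CUBIC))
E
```

```text
t 11.875 abz -172.7 94.5 234.0 F [ 0.2 -0.5 -0.4] yaw y 54.5 zaxis ebz 0.004 -0.002 -1.0 j [ 0.3   0.58 -0.9   1.58  0.48  1.22  0.26]
[-0.095, 0.0, 0.18] [-3.99, -0.83, -1.8]
```

View pics/c4.png

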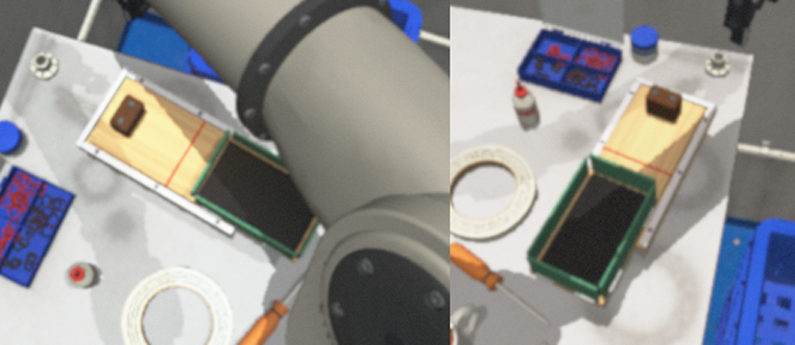

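All three walls stand upright, and the stand's outer end shows on the right side (crop ~(233,233)). I'll measure the walls and the stand's outer end.

Run:
```python
from h import *
L=np.array([.467,.0287]);t=np.radians(-117.65);e=np.array([np.cos(t),np.sin(t)]);l=np.array([-e[1],e[0]])
for n,f in(('top','t4'),('scene','s4')):
    d=np.load(f'pics/{f}.npy');p=np.load(f'pics/{f}_rgb.npy').astype(int);X=world(n,d);q=X[...,:2]-L;a=q@e;b=q@l;z=X[...,2];ok=d>0
    R,G,B=p[...,0],p[...,1],p[...,2]
    red=ok&(abs(z-.085)<.012)&(R>G+60)&(abs(b)<.056)&(abs(a)<.05)
    print(n,'line a',a[red].mean().round(4),b[red].mean().round(4))
    blk=ok&(abs(z-.127)<.005)&(a<-.05)&(a>-.14)&(abs(b)<.06);print(' blk',blk.sum(),a[blk].mean().round(4),b[blk].mean().round(4))
    rt=ok&(z>.123)&(z<.14)&(G>R+10)
    for nm,m,c in(('L',rt&(a>.06)&(a<.19)&(b>.03),b),('R',rt&(a>.06)&(a<.19)&(b<-.03),b),('E',rt&(abs(b)<.04)&(a>.18),a)):
        if m.sum()>3: print(' ',nm,m.sum(),np.median(c[m]).round(4),np.percentile(z[m],90).round(4))
    for k in(1,-1):
        for zl,zh,bl,bh in((.072,.085,.059,.064),(.064,.085,.062,.068)):
            s=ok&(z>zl)&(z<zh)&(b*k<bh)&(b*k>bl)&(a>-.2)&(a<.2)&(G<R+12)
            if s.sum()>5: print('  strip',k,(bl,bh),s.sum(),np.sort(a[s])[[0,2,-6,-4,-2,-1]].round(4))
```

```text
top line a 0.0005 0.0008
 blk 331 -0.0927 -0.0007
  L 74 0.0505 0.1309
  R 159 -0.0517 0.1313
  E 40 0.2057 0.1314
  strip 1 (0.059, 0.064) 182 [-0.1439 -0.1421  0.0355  0.0403  0.0424  0.0433]
  strip 1 (0.062, 0.068) 217 [-0.1439 -0.1419  0.0999  0.1047  0.1095  0.1124]
  strip -1 (0.059, 0.064) 284 [-0.1438 -0.1413  0.1095  0.1113  0.1131  0.1141]
  strip -1 (0.062, 0.068) 380 [-0.1424 -0.1415  0.1107  0.1123  0.1134  0.1144]
scene line a -0.0014 -0.0012
 blk 256 -0.093 0.0019
  L 184 0.0526 0.131
  R 177 -0.05 0.1308
  E 135 0.2058 0.1319
  strip 1 (0.059, 0.064) 240 [-0.1451 -0.1432  0.1091  0.1107  0.112   0.1121]
  strip 1 (0.062, 0.068) 319 [-0.146  -0.1441  0.112   0.1121  0.1126  0.1127]
  strip -1 (0.059, 0.064) 131 [-0.1445 -0.1415  0.0256  0.0288  0.0318  0.0331]
  strip -1 (0.062, 0.068) 112 [-0.1445 -0.1426  0.0058  0.0095  0.0244  0.0256]
```

{"name": "servo_tool", "arguments": {
  "turn": [
    [0,0,1.6],
    [0,0,1.6],
    [0,0,1.6],
    [0,0,1.6],
    [0,0,1.6],
    [0,0,1.6]
  ],
  "slide": [
    [-2,-0.4,0],
    [-4,-0.85,0],
    [-4,-0.85,0],
    [-4,-0.85,-1],
    [-4,-0.85,-1.8],
    [-4,-0.85,-1.8]
  ],
  "hand": [1,1,1,1,1,1]
}}

```text
clock: 12.62
tcp_pos: [0.5108, 0.1113, 0.1794]
orientation: [-0.754, -3.046, 0.007]
contact_force: [-0.1, -0.4, 0.9]
grip_width: 0.0856
gripper_force: 0.0
```

```bash
python3 go.py -94 0 94
```

```text
t 12.625 abz -93.6 0.5 179.4 F [-0.1 -0.4  0.9] yaw y 62.2 zaxis ebz 0.005 -0.002 -1.0 j [ 0.45  0.46 -0.98  1.92  0.46  1.01  0.34]
[-0.094, 0.0, 0.094] [-0.01, 0.02, -2.85]
```

{"name": "servo_tool", "arguments": {
  "turn": [
    [0,0,0],
    [0,0,0],
    [0,0,0],
    [0,0,0],
    [0,0,0],
    [0,0,0],
    [0,0,0],
    [0,0,0]
  ],
  "slide": [
    [0,0,-1],
    [0,0,-2],
    [0,0,-2.8],
    [0,0,-2.8],
    [0,0,-2.8],
    [0,0,-2.8],
    [0,0,-2.8],
    [0,0,-2.8]
  ],
  "hand": [1,1,1,1,0.3,0,0,0],
  "squeeze": 60
}}

```text
clock: 13.62
tcp_pos: [0.5124, 0.1117, 0.0978]
orientation: [0.752, 3.049, -0.003]
contact_force: [0.1, -0.7, 6.6]
grip_width: 0.0288
gripper_force: 60.8
```

```bash
python3 go.py -64 0 95 16 0 95 18 0 95
```

```text
t 13.625 abz -94.6 1.7 97.8 F [ 0.1 -0.7  6.6] yaw y 62.3 zaxis ebz 0.001 0.002 -1.0 j [ 0.36  0.57 -0.9   1.98  0.59  0.87  0.24]
[-0.064, 0.0, 0.095] [-0.52, -0.88, -0.09]
[0.016, 0.0, 0.095] [-1.76, -3.24, -0.09]
[0.018, 0.0, 0.095] [-1.79, -3.3, -0.09]
```

{"name": "servo_tool", "arguments": {
  "turn": [
    [0,0,0],
    [0,0,0],
    [0,0,0],
    [0,0,0],
    [0,0,0],
    [0,0,0],
    [0,0,0],
    [0,0,0]
  ],
  "slide": [
    [-0.12,-0.22,0],
    [-0.35,-0.66,0],
    [-0.58,-1.1,0],
    [-0.81,-1.55,0],
    [-1.04,-2.0,0],
    [-1.28,-2.45,0],
    [-1.5,-2.85,0],
    [-1.6,-3.05,0]
  ],
  "hand": [0,0,0,0,0,0,0,0]
}}

```text
clock: 14.62
tcp_pos: [0.4653, 0.0211, 0.098]
orientation: [0.751, 3.047, 0.002]
contact_force: [2.7, 6.8, 6.2]
grip_width: 0.0291
gripper_force: 60.7
```

```bash
cat > fin.py <<'E'
from h import *
import sys
f=sys.argv[1]
L=np.array([.467,.0287]);t=np.radians(-117.65);e=np.array([np.cos(t),np.sin(t)]);l=np.array([-e[1],e[0]])
for n,g in(('top','t'+f),('scene','s'+f)):
    p,d=save(n,g);p=p.astype(int);X=world(n,d);q=X[...,:2]-L;a=q@e;b=q@l;z=X[...,2];ok=d>0
    R,G,B=p[...,0],p[...,1],p[...,2]
    red=ok&(abs(z-.085)<.015)&(R>G+50)&(abs(b)<.056)&(abs(a-.1)<.05)
    if red.sum(): print(n,'line a',red.sum(),a[red].mean().round(4),b[red].mean().round(4),'z',z[red].mean().round(4), np.polyfit(b[red],a[red],1).round(4))
    pl=ok&(abs(z-.085)<.012)&(abs(b)<.05)&(a>-.01)&(a<.14)&(R>B+30)
    if pl.sum()>30: print(' plank slope along a,b',np.linalg.lstsq(np.c_[a[pl],b[pl],np.ones(pl.sum())],z[pl],rcond=None)[0].round(4))
    rt=ok&(z>.123)&(z<.14)&(G>R+10)
    for nm,m,c in(('L',rt&(a>.17)&(a<.3)&(b>.03),b),('R',rt&(a>.17)&(a<.3)&(b<-.03),b),('E',rt&(abs(b)<.04)&(a>.29),a)):
        if m.sum()>3: print(' ',nm,m.sum(),np.median(c[m]).round(4))
    for k in(1,-1):
        # topmost a of the strip per lateral bin, at strip height
        for bl,bh in((.058,.063),(.063,.068)):
            s=ok&(z>.062)&(z<.084)&(b*k<bh)&(b*k>bl)&(a>-.2)&(a<.2)&(G<R+12)
            if s.sum()>5: print('  strip',k,(bl,bh),s.sum(),np.sort(a[s])[[0,2,-6,-4,-2,-1]].round(4))
E
python3 fin.py 5; python3 go.py 14 0 97 18 0 97
python3 - <<'E'
import cv2
import numpy as np
a=cv2.imread('pics/t5.png')[140:320,220:420];b=cv2.imread('pics/s5.png')[140:320,180:360]
cv2.imwrite('pics/c5.png',cv2.resize(np.hstack([a,b]),None,fx=2.1,fy=2.1,interpolation=cv2.INTER_CUBIC))
E
```

```text
top line a 44 0.1031 -0.0354 z 0.0851 [-0.0015  0.103 ]
 plank slope along a,b [-0.0067  0.0029  0.0853]
  R 54 -0.0514
  strip -1 (0.058, 0.063) 272 [-0.1434 -0.1408  0.1094  0.1113  0.1131  0.1141]
  strip -1 (0.063, 0.068) 336 [-0.1425 -0.1416  0.1105  0.1116  0.1134  0.1144]
scene line a 148 0.1023 0.0032 z 0.085 [0.     0.1023]
 plank slope along a,b [-0.0043 -0.0002  0.0853]
  L 227 0.0525
  R 188 -0.0496
  E 131 0.3093
  strip 1 (0.058, 0.063) 218 [-0.1461 -0.1416  0.1122  0.1125  0.1129  0.1651]
  strip 1 (0.063, 0.068) 269 [-0.1443 -0.1409  0.1106  0.1114  0.112   0.1124]
  strip -1 (0.058, 0.063) 144 [-0.039  -0.0354  0.1108  0.1123  0.113   0.1134]
  strip -1 (0.063, 0.068) 88 [-0.0408 -0.0362  0.1059  0.1116  0.1128  0.1129]
t 14.725 abz 8.4 2.0 97.8 F [2.4 3.2 5.6] yaw y 62.3 zaxis ebz -0.0 0.003 -1.0 j [ 0.59  0.49 -0.93  2.12  0.55  0.8   0.4 ]
[0.014, 0.0, 0.097] [-0.15, -0.14, -0.03]
[0.018, 0.0, 0.097] [-0.21, -0.25, -0.03]
```

View pics/c5.png

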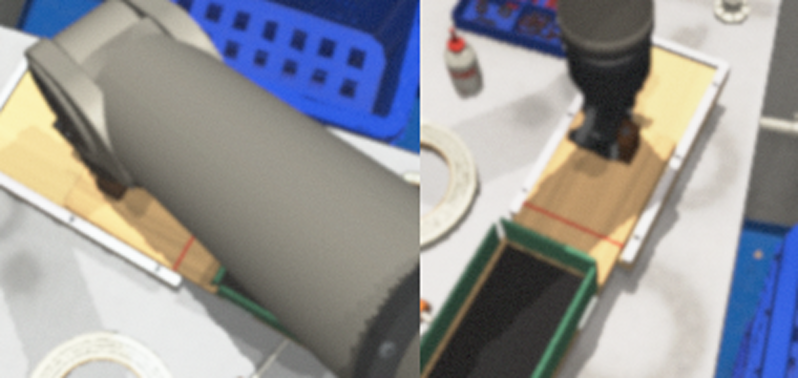

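Top-left and right crops: the line (crop ~(185,255) and (575,225)) is just short of the stand's end (~(182,283), (625,262)), with the walls up and the plank held level. The remaining gap is about 10 mm.

{"name": "servo_tool", "arguments": {
  "turn": [
    [0,0,0],
    [0,0,0],
    [0,0,0],
    [0,0,0],
    [0,0,0],
    [0,0,0]
  ],
  "slide": [
    [-0.08,-0.15,0],
    [-0.155,-0.295,0],
    [-0.155,-0.295,0],
    [-0.155,-0.295,0],
    [-0.155,-0.295,0],
    [-0.155,-0.295,0]
  ],
  "hand": [0,0,0,0,0,0]
}}

```text
clock: 15.48
tcp_pos: [0.4607, 0.0123, 0.0979]
orientation: [0.75, 3.048, 0.001]
contact_force: [2.7, 4.9, 6.7]
grip_width: 0.0294
gripper_force: 60.7
```

```bash
python3 fin.py 6; python3 go.py
python3 - <<'E'
import cv2
import numpy as np
a=cv2.imread('pics/t6.png')[210:300,270:370];b=cv2.imread('pics/s6.png')[200:290,210:310]
cv2.imwrite('pics/c6.png',cv2.resize(np.hstack([a,b]),None,fx=4,fy=4,interpolation=cv2.INTER_CUBIC))
E
```

```text
top line a 42 0.1131 -0.0366 z 0.0847 [0.0038 0.1132]
 plank slope along a,b [-0.0033  0.0049  0.0851]
  R 49 -0.0513
  strip 1 (0.058, 0.063) 16 [-0.1439 -0.1431 -0.134  -0.1313 -0.1288 -0.1285]
  strip 1 (0.063, 0.068) 10 [-0.1434 -0.1403 -0.1386 -0.1359 -0.1342 -0.1323]
  strip -1 (0.058, 0.063) 273 [-0.1429 -0.1421  0.1094  0.1113  0.1131  0.1141]
  strip -1 (0.063, 0.068) 336 [-0.1426 -0.1405  0.1105  0.1116  0.1133  0.1144]
scene line a 149 0.1114 0.0035 z 0.085 [-0.0045  0.1114]
 plank slope along a,b [-0.0038 -0.0011  0.0853]
  L 226 0.0526
  R 193 -0.0494
  E 131 0.3183
  strip 1 (0.058, 0.063) 215 [-0.1449 -0.1421  0.112   0.1121  0.1124  0.1125]
  strip 1 (0.063, 0.068) 272 [-0.1465 -0.1437  0.1115  0.1119  0.1121  0.1126]
  strip -1 (0.058, 0.063) 127 [-0.0269 -0.0231  0.1123  0.113   0.1132  0.1135]
  strip -1 (0.063, 0.068) 84 [-0.0295 -0.0271  0.1059  0.1085  0.1124  0.1135]
t 15.575 abz 17.5 2.0 97.9 F [2.5 4.3 5.7] yaw y 62.3 zaxis ebz -0.001 0.003 -1.0 j [ 0.61  0.48 -0.93  2.13  0.55  0.79  0.42]
```

View pics/c6.png

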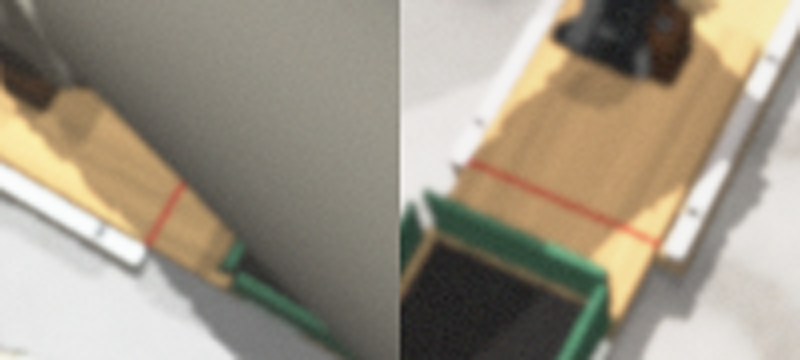

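The line sits at the strips' ends on both sides, within about 1 mm. The plank is level and the walls are upright, so I'm handing in.

```bash
python3 -c "
from bench import r
print(r.hand_in())"
```

```text
the job is handed in; nothing more can be done
None
```

I handed the job in at about 15.6 s with the three walls upright and the red line within about 1 mm of the stand's outer end by the cameras; the gripper is holding the plank level and pressed down, and no result came back.

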